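# Fit the tube carousel on the mixer's drive spindle

## Task

Pull open the drawer of the small white cabinet by its bar handle, take out the blue tube carousel and slide its hub down over the upright spindle of the tube mixer. Turn the carousel until the slots under its hub drop over the spindle's cross pin, so that the hub sits fully home and level on the spindle's flange, then let go. Do not ram it down, and leave the other things on the bench where they stand.

Things in the scene. Friction and masses are not known exactly. Their poses are not given: they have to be found in the camera images.
- cabinet: small white bench cabinet, 170 deep x 200 wide x 85 high, fixed to the worktop, on the right. Origin at the centre of its underside, z up; its one blue-fronted drawer faces the body's -x and slides out along -x
- cabinet_drawer0 (a joint): drawer travel in m: 0 shut, 0.11 at its stop. Slides with about 1 N of friction and stays where it is left
- cabinet_drawer0_handle (a point): middle of the drawer's straight steel bar handle: bar 11 thick, 100 long along the cabinet's y, 35 in front of the drawer front, 47 above the worktop; moves with the drawer. The drawer is 158 wide and 125 long inside, its floor 22 above the worktop, its front 74, its side walls 63
- carousel: blue tube carousel, about 0.12 kg, 86 across, 46 tall, standing upright in the drawer (hidden until the drawer opens; clear of the cabinet top once the drawer is out by 100 mm). Origin on the hub's axis at its foot, z up. Six rings for tubes stand on spokes 12 to 18 above the foot. Under the foot six radial slots, 5.6 wide, 13 deep, lie along the body's x axis and every 60 degrees from it (rings stand between them)
- carousel_hub_top (a point): centre of the top of the carousel's round hub sleeve, 46 above its foot. Hub 36 outside diameter, 20.4 bore right through; plain between 20 and 46 above the foot, the place to grip
- mixer: tube mixer, fixed to the worktop on the left: round white housing of 128 mm diameter and 46 mm height, with a low console (26 mm high) reaching 97 mm from the axis on its -x side. Origin under the spindle axis, z up
- seat (a point): centre of the upper face of the spindle's round flange (40 diameter), 54 above the worktop: the carousel's foot rests here when home. A square brass cross pin, 4x4, 34 long over both ends, goes through the shaft, its top 10 above the flange. The pin's direction differs each time, is not the mixer's yaw and is not given. With a slot within 4 degrees of the pin it drops home; beyond about 8 the foot stops on the pin, 10 too high
- spindle_tip (a point): top of the spindle's steel shaft, on its axis, 40 above the flange; shaft 18 diameter, its top 4 bevelled to 13. The spindle is braked and turns only against about 0.25 N m, so a carousel pressed lightly on the pin turns on it; up to 60 degrees of turning finds a slot
- timer: white bench timer, 60x66x18, bystander
- tally_counter: grey hand counter, 50x50x25, bystander
- specimen_cup_1: specimen cup with white lid, 62 diameter, 73 high, bystander
- dropper_1: brown dropper bottle with white cap, 33 diameter, 92 high, bystander

How it is judged:
By the outcome, as a careful person would: the job done as asked, in the order asked, and still so for the second after the job is handed in, with the robot touching nothing.
It also fails if it takes over 72 s, if anything falls off the work surface, if the arm or the gripper's body presses on something with over 40 N, if the wrist force passes 120 N, or if a joint passes its speed limit or range.

## Robot

A 6-joint arm with a two-finger parallel gripper is mounted at the origin on a cart in front of the work surface, level with it; the furniture and walls round the work are solid. World frame = base frame: x ahead of the robot, y to its left, z up, the work surface at z = 0. Lengths are in mm, angles in rad, forces in N, time in s.
With the tool pointing down it reaches from about 350 to 950 mm from the base axis. Payload 17.4 kg.
Tool frame: the origin (TCP) lies at the very end of the fingers, on their centre line; the grasp point (between the pads) lies 19 mm behind it; y points along the fingers, x is the direction in which the jaws open and shut, and the axes are right-handed (so a half turn about y gives the same grasp; the last joint's range is limited). The gripper opens to 93 mm and grips with 3 to 60 N. Pads are 15 mm wide; open, the fingers measure 128 mm over their backs; the gripper's body (75 mm by 188 mm) begins 65 mm behind the grasp point.
Start: joints at [1.309, 0.116, 1.442, -0, 1.584, -0.038], TCP at [149.815, 658.17, 218.646] pointing down, gripper open.
Joint ranges: [-2.83, 2.83], [-0.83, 2.19], [0.07, 2.5], [-1.14, 4.28], [0.01, 3], [-2.97, 2.97]. Speed limits (rad/s): [1.89, 1.89, 2.22, 3.14, 3.14, 3.14].

## Interface

Orientations are given as [roll, pitch, yaw] about the fixed x, y, z axes, in that order (R = Rz(yaw) Ry(pitch) Rx(roll)).
In Python, from rig import r gives the robot as it stands.
- The arm moves only by the shell command python3 -m jog 'ROWS'. ROWS is JSON, a list of rows, each a list of 7 numbers: the finger opening in cm, from 0 to 9.3, then the shift along the tool's x, y, z in cm, then the turn, a rotation vector about the tool's x, y, z in rad. A call has 1 to 5 rows; each row shifts and turns the commanded pose from where the row before left it, along the tool's axes as they then stand; what a row does not reach is not made up. A row lasts 1/10 s, in which the tool goes at most 50 mm and 8.59 degrees, less where a joint would pass 70% of its speed; a pose out of reach is approached as far as the arm can. A call is refused whole if a number of a shift passes 5 or a number of a turn 0.15, either way. A call with a gripper value outside its range is refused whole. The fingers move at their own pace and stop on an object; the grip force is fixed at half the most. Time passes only in rows, so rows that do not move let the fingers close. It gives the time, the measured TCP pose, the force and the opening at its end, in the units of the state.
- r.get_state(): the state, without advancing time (a new reading comes with each control period).
- r.grab_frame(name): name is "side" or "top" or "wrist"; returns a dict with "pixels" (400x640x3 uint8, blue, green, red), "fovy" (degrees; the focal length in pixels is half the picture's height over the tangent of half this angle, whatever the lens; pixels are square), "cx", "cy" (the principal point, pixels), "eye" and "attitude" of the camera in the world; the wrist camera has in their place "hand_eye" (4x4, takes a point from camera to tool coordinates, whose origin is the TCP and whose axes are the tool frame's). Camera axes: x right, y up, looking along -z (the intrinsics and any distortion apply to the point x, -y, -z); pixel columns grow to the right and rows downward; lengths in mm; the calibration is good to about 2 mm. A picture is of the moment at which its call begins: read the wrist's pose just before it. There is no depth.
- r.close_job(): hands the job in, once; it reports no verdict.
The state is a dict: "clock": time; "q": joint angles; "joint_vel": joint speeds; "effort": joint torques, N m; "eef_pos": TCP position; "tool_rot": TCP orientation; "contact_force": force on the tool from outside, world axes, zero at the start; "ft_torque": the same for the moment, N m; "width": finger opening in mm.
Only numpy, scipy, OpenCV 4.12 (cv2) and the standard library are available. Lean on these libraries where they do the work, as an engineer would, in place of code of your own. Each camera call takes 0.05 s, during which the arm holds its last target.

## Working session

There is one attempt and no reset: what is moved stays moved. The work goes in short steps, Python scripts to look and compute and a shell command to move; the robot and the scene stay as the last step left them, time stands still between calls to the robot, and variables do not carry over. Pictures are saved under pics/ and viewed, and the job is handed in when it is done.

```bash
ls; mkdir -p pics; python3 - <<'E'
from rig import r
import cv2
s=r.get_state(); print({k:s[k] for k in ('clock','eef_pos','tool_rot','contact_force','width')})
for n in ("side","top","wrist"):
    f=r.grab_frame(n); cv2.imwrite(f'pics/{n}0.png',f['pixels']); print(n,{k:v for k,v in f.items() if k!='pixels'})
E
```

```text
pics
{'clock': 0.0, 'eef_pos': array([149.76333099, 657.96893925, 217.89195951]), 'tool_rot': array([-1.57076894e+00,  1.17229104e-03,  1.34703688e+00]), 'contact_force': array([-1.10947716, -0.11703371,  0.45700413]), 'width': 93.0790663100222}
side {'fovy': 42.74669639138885, 'cx': 316.7485676135444, 'cy': 203.45117408455005, 'eye': array([ -83.83867659, 1443.53262136,  778.85700657]), 'attitude': array([ 1.14836135,  0.02459522, -2.73981405])}
top {'fovy': 55.281433428148816, 'cx': 323.4598300207712, 'cy': 200.20800053468196, 'eye': array([ 464.85652006,   22.93486191, 1253.97979137]), 'attitude': array([ 0.08046171,  0.01024039, -1.54971492])}
wrist {'fovy': 68.04525014042378, 'cx': 314.0663474357644, 'cy': 200.3709879005283, 'hand_eye': array([[ 9.99999983e-01,  1.74505705e-04, -6.38060785e-05,
         1.13356049e-01],
       [-1.13105038e-04,  2.99263307e-01, -9.54170562e-01,
        -1.67315067e+02],
       [-1.47413389e-04,  9.54170552e-01,  2.99263321e-01,
         8.44454339e+01],
       [ 0.00000000e+00,  0.00000000e+00,  0.00000000e+00,
         1.00000000e+00]])}
```

View pics/top0.png

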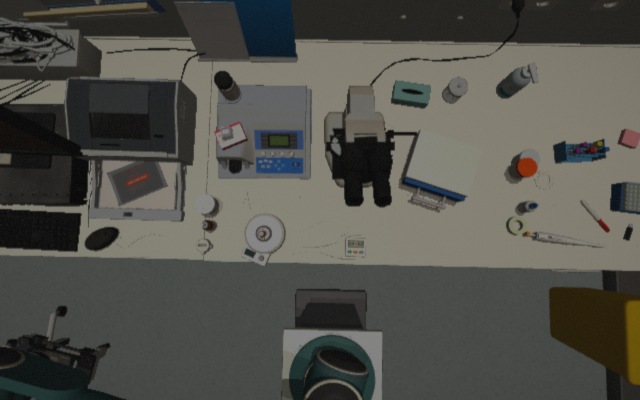

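View pics/side0.png

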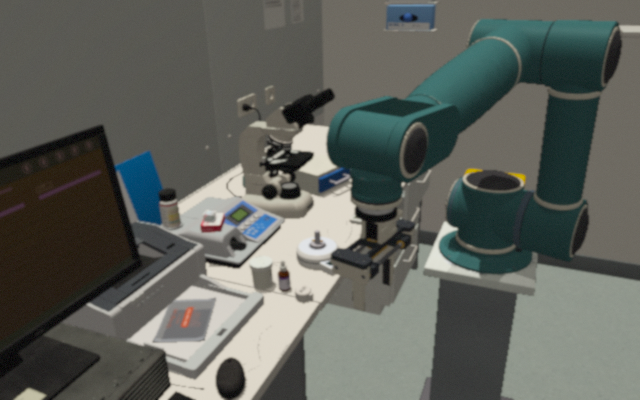

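View pics/wrist0.png

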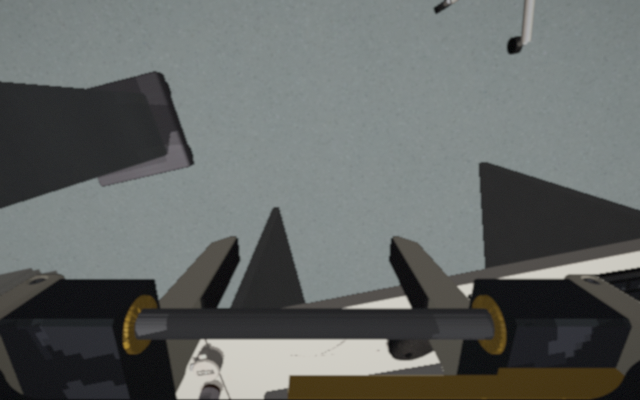

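```bash
cat > h.py <<'E'
import numpy as np, cv2
from scipy.spatial.transform import Rotation as Ro
from rig import r
def Rm(rpy): return Ro.from_euler('xyz',rpy).as_matrix()
class Cam:
    def __init__(s,f,st=None):
        s.f=200/np.tan(np.radians(f['fovy']/2)); s.cx,s.cy=f['cx'],f['cy']; s.im=f['pixels']
        if 'eye' in f: s.R=Rm(f['attitude']); s.t=np.array(f['eye'])
        else:
            H=f['hand_eye']; T=Rm(st['tool_rot']); s.R=T@H[:3,:3]; s.t=T@H[:3,3]+st['eef_pos']
    def ray(s,u,v):
        d=s.R@np.array([(u-s.cx)/s.f,-(v-s.cy)/s.f,-1.]); return d/np.linalg.norm(d)
    def onz(s,u,v,z):
        d=s.ray(u,v); return s.t+d*(z-s.t[2])/d[2]
    def px(s,p):
        c=s.R.T@(np.array(p,float)-s.t); return np.array([s.cx+s.f*c[0]/-c[2], s.cy-s.f*c[1]/-c[2]])
def grab(n,save=None):
    st=r.get_state(); f=r.grab_frame(n)
    if save: cv2.imwrite(f'pics/{save}.png',f['pixels'])
    return Cam(f,st)
def tool():
    s=r.get_state(); return np.array(s['eef_pos']),Rm(s['tool_rot']),s
def delta(pos,R):
    """shift cm in tool axes & rotvec in tool axes to reach pos,R from measured pose"""
    p,T,s=tool(); return T.T@(np.array(pos)-p)/10, Ro.from_matrix(T.T@R).as_rotvec()
def Rdown(a):
    """tool y down, tool x along world yaw a"""
    x=np.array([np.cos(a),np.sin(a),0]); y=np.array([0,0,-1.]); return np.array([x,y,np.cross(x,y)]).T
def show():
    p,T,s=tool(); print('t',round(s['clock'],2),'p',p.round(1),'xyaw',np.degrees(np.arctan2(T[1,0],T[0,0])).round(1),'ydir',T[:,1].round(3),'F',np.round(s['contact_force'],1),'w',round(s['width'],1),'q',np.round(s['q'],2))
E
python3 - <<'E'
from h import *
c=grab('top'); show(); im=c.im
a=cv2.resize(im[110:230,310:490],None,fx=4.4,fy=4.4,interpolation=cv2.INTER_CUBIC); cv2.imwrite('pics/topcab.png',a)
a=cv2.resize(im[190:280,190:310],None,fx=6,fy=6,interpolation=cv2.INTER_CUBIC); cv2.imwrite('pics/topmix.png',a)
E
```

```text
t 0.2 p [149.8 658.1 218.2] xyaw 77.2 ydir [-0.    -0.001 -1.   ] F [-0.7 -0.  -0.4] w 93.0 q [ 1.31  0.12  1.44 -0.    1.58 -0.04]
```

View pics/topcab.png

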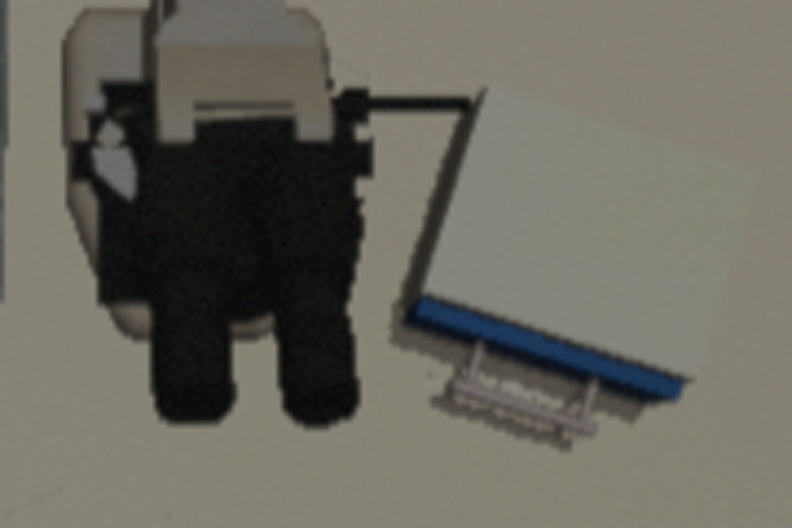

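View pics/topmix.png

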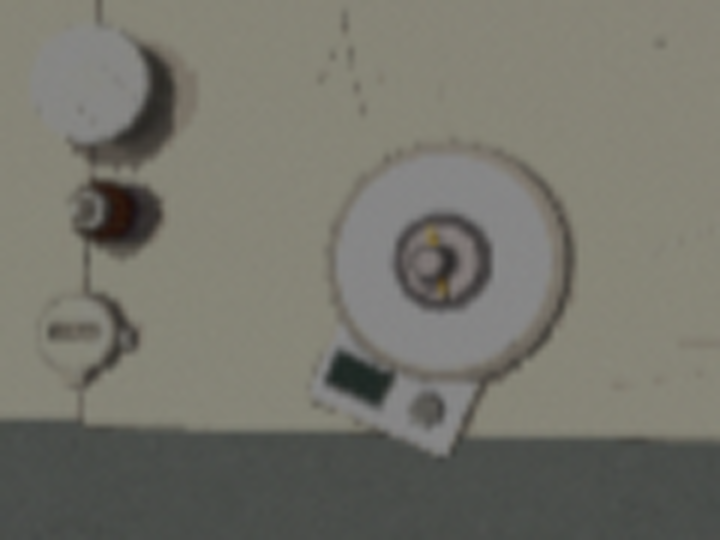

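```bash
python3 - <<'E'
from h import *
c=grab('top'); im=c.im
P=lambda u,v,z,o=(310,110),s=4.4: c.onz((u+.5)/s+o[0]-.5,(v+.5)/s+o[1]-.5,z).round(1)
print('handle',P(458,385,47),P(594,429,47))
print('top corners',P(484,90,85),P(755,170,85),P(690,380,85),P(425,295,85))
print('drawer front top',P(412,315,74),P(680,395,74))
m=((190,190),6)
print('mix', P(452,260,46,*m),'tip',P(432,262,94,*m),'flange',P(443,262,54,*m),'pin',P(433,237,64,*m),P(441,288,64,*m))
print('cup',P(93,85,73,*m),'drop',P(90,211,92,*m),'tally',P(77,330,20,*m))
hsv=cv2.cvtColor(im,cv2.COLOR_BGR2HSV)
k=cv2.inRange(hsv,(100,120,40),(125,255,255)); k[:110]=0;k[230:]=0;k[:,:400]=0;k[:,480:]=0
ct=max(cv2.findContours(k,0,2)[0],key=cv2.contourArea); print(cv2.minAreaRect(ct), cv2.boxPoints(cv2.minAreaRect(ct)))
E
```

```text
handle [ 577.5 -248.1   47. ] [ 547.8 -345.4   47. ]
top corners [ 783.6 -257.4   85. ] [ 729.9 -447.4   85. ] [ 580.7 -400.5   85. ] [ 636.7 -216.3   85. ]
drawer front top [ 624.  -209.5   74. ] [ 571.1 -397.4   74. ]
mix [454.7 219.9  46. ] tip [453.9 222.2  94. ] flange [453.6 223.3  54. ] pin [466.5 227.3  64. ] [440.3 222.2  64. ]
cup [541.3 404.9  73. ] drop [476.  397.3  92. ] tally [412.8 424.6  20. ]
((433.9041442871094, 188.7943878173828), (62.315250396728516, 5.019717216491699), 18.034286499023438) [[403.50024 181.53497]
 [405.05426 176.76187]
 [464.30804 196.0538 ]
 [462.75403 200.8269 ]]
```

```bash
python3 - <<'E'
from h import *
c=grab('side','side1'); t=grab('top')
def tri(a,b):
    d1,d2=c.ray(*a),t.ray(*b)
    A=np.stack([d1,-d2],1); k=np.linalg.lstsq(A,t.t-c.t,rcond=None)[0]
    p,q=c.t+k[0]*d1,t.t+k[1]*d2; return ((p+q)/2).round(1),np.linalg.norm(p-q).round(1)
print('eyepiece',tri((331,94),(382,203)),tri((331,94),(352,205)))
print('spindle tip',tri((316,234),(262,233.6)))
a=cv2.resize(c.im[60:300,220:420],None,fx=2.5,fy=2.5,interpolation=cv2.INTER_CUBIC); cv2.imwrite('pics/s1c.png',a)
E
```

```text
eyepiece (array([528.6, -94.7, 422.5]), np.float64(0.9)) (array([513.4, -31.8, 436.7]), np.float64(17.4))
spindle tip (array([454. , 223.6,  81.4]), np.float64(2.8))
```

View pics/s1c.png

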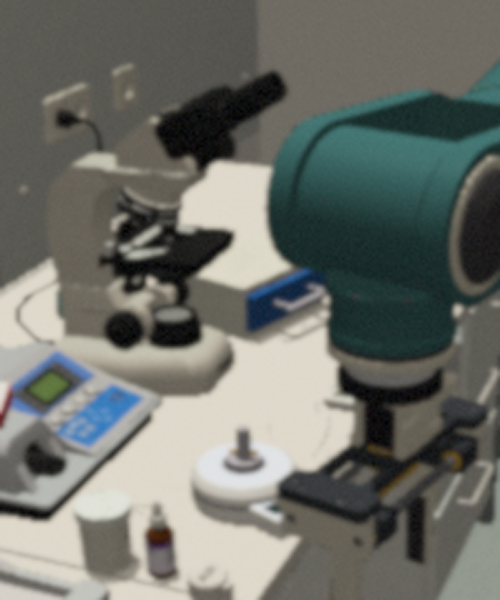

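```bash
python3 -m jog '[[9.3,-4.9,0,0,0,0,0],[9.3,-4.9,0,0,0,0,0],[9.3,-4.9,0,0,0,0,0],[9.3,-4.9,0,0,0,0,0],[9.3,-4.9,0,0,0,0,0]]'; python3 -m jog '[[9.3,-4.9,0,0,0,0,0],[9.3,-0.27,0,-4.5,0,0.12,0],[9.3,-0.27,0,-4.5,0,0.12,0]]'; python3 -c "
from h import *; show()"
```

```text
clock: 0.85
eef_pos: [95.0, 417.4, 218.3]
tool_rot: [-1.571, 0.0, 1.347]
contact_force: [-0.2, -1.1, 0.9]
width: 93.0
clock: 1.15
eef_pos: [169.2, 340.3, 219.8]
tool_rot: [-1.571, -0.004, 1.106]
contact_force: [0.3, 1.6, -0.4]
width: 93.0
t 1.15 p [169.2 340.3 219.8] xyaw 63.4 ydir [ 0.002  0.003 -1.   ] F [ 0.3  1.6 -0.4] w 93.0 q [ 1.04 -0.57  2.01  0.    1.69 -0.06]
```

```bash
python3 -m jog '[[9.3,-0.27,0,-4.5,0,0.12,0],[9.3,-0.27,0,-4.5,0,0.12,0],[9.3,-0.27,0,-4.5,0,0.12,0],[9.3,-0.27,0,-4.5,0,0.12,0],[9.3,-0.27,0,-4.5,0,0.12,0]]'; python3 -m jog '[[9.3,-0.27,0,-4.5,0,0.12,0],[9.3,-0.27,0,-4.5,0,0.12,0],[9.3,0,0,0,0,0,0],[9.3,0,0,0,0,0,0]]'; python3 -c "
from h import *; show(); c=grab('wrist','w_mix'); show()
print(c.px([454,223,54]),c.px([454,223,94]))
np.savez('mix.npz',R=c.R,t=c.t)"
```

```text
clock: 1.65
eef_pos: [330.7, 185.9, 218.7]
tool_rot: [-1.571, -0.0, 0.502]
contact_force: [0.7, 0.5, -0.1]
width: 92.9
clock: 2.05
eef_pos: [363.9, 103.4, 218.7]
tool_rot: [-1.571, -0.0, 0.265]
contact_force: [-0.4, -0.1, -0.5]
width: 93.1
t 2.05 p [363.9 103.4 218.7] xyaw 15.2 ydir [ 0.  0. -1.] F [-0.4 -0.1 -0.5] w 93.1 q [ 0.21 -0.57  2.02  0.    1.7  -0.06]
t 2.1 p [363.7 104.3 218.7] xyaw 15.3 ydir [ 0.  0. -1.] F [-0.4 -0.7  0.1] w 93.1 q [ 0.21 -0.57  2.02  0.    1.7  -0.06]
[425.89539671  99.90007618] [441.32973838  98.8574056 ]
```

View pics/w_mix.png

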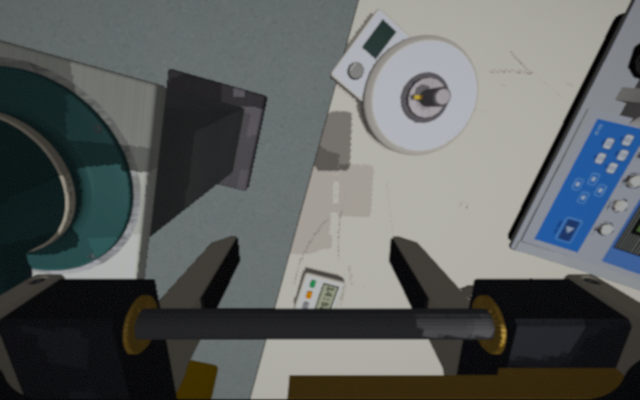

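```bash
python3 -c "
import cv2
im=cv2.imread('pics/w_mix.png')[25:165,340:500]; cv2.imwrite('pics/w_mixc.png',cv2.resize(im[35:105,45:125],None,fx=8,fy=8,interpolation=cv2.INTER_CUBIC))"
```

```text
(no output)
```

View pics/w_mixc.png

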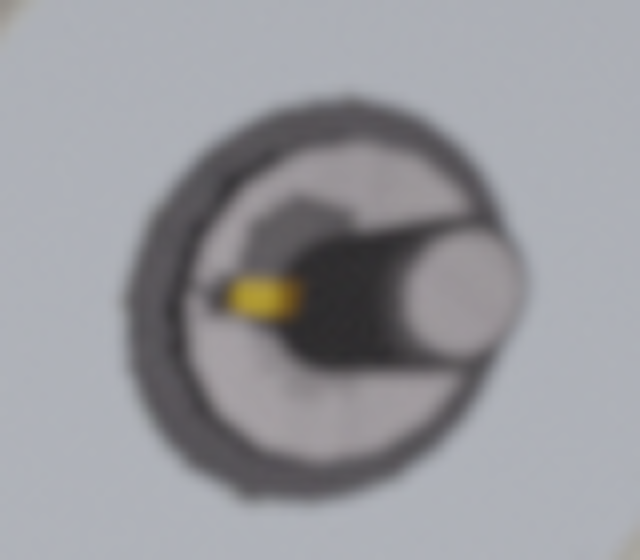

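```bash
python3 - <<'E'
from h import *
z=np.load('mix.npz'); c=Cam(r.grab_frame('top')); w=Cam.__new__(Cam)
f=200/np.tan(np.radians(68.04525014042378/2)); w.f=f;w.cx,w.cy=314.0663474357644,200.3709879005283; w.R=z['R'];w.t=z['t']
P=lambda u,v,h:w.onz((u+.5)/8+384.5,(v+.5)/8+59.5,h).round(1)
tip=P(462,290,94); print('tip',tip,'fl',P(340,302,54))
for u,v in((228,298),(297,298),(228,282),(228,316)):
  p=P(u,v,63); d=p-tip; print(p,np.linalg.norm(d[:2]),np.degrees(np.arctan2(d[1],d[0])))
im=cv2.imread('pics/w_mix.png'); h=cv2.cvtColor(im,cv2.COLOR_BGR2HSV); m=cv2.inRange(h,(15,100,60),(35,255,255)); m[:,:400]=0;m[130:]=0; ys,xs=np.nonzero(m); print(xs.mean(),ys.mean(),len(xs),xs.min(),xs.max(),ys.min(),ys.max())
p=w.onz(xs.mean(),ys.mean(),64); d=p-tip;print(p,np.degrees(np.arctan2(d[1],d[0])))
# top camera yellow
from h import *
h=cv2.cvtColor(c.im,cv2.COLOR_BGR2HSV); m=cv2.inRange(h,(15,90,60),(35,255,255)); m[:215]=0;m[255:]=0;m[:,:240]=0;m[:,290:]=0
ys,xs=np.nonzero(m); print([(x,y,c.onz(x,y,64).round(1)[:2]) for x,y in zip(xs,ys)])
E
```

```text
tip [453.8 225.7  94. ] fl [454.2 225.8  54. ]
[437.1 221.3  63. ] 17.26991603917053 -165.23955069790773
[445.7 223.6  63. ] 8.367795408588833 -165.46554491945997
[436.4 223.1  63. ] 17.59318049699943 -171.50144112050634
[437.9 219.3  63. ] 17.13971995103773 -158.07443950640865
417.84090909090907 96.8409090909091 44 413 422 95 99
[441.52957968 222.46563996  64.        ] -165.233285523593
[(np.int64(261), np.int64(229), array([466.7, 229.6])), (np.int64(262), np.int64(229), array([466.8, 226.5])), (np.int64(262), np.int64(230), array([463.7, 226.4])), (np.int64(263), np.int64(236), array([445.2, 222.7])), (np.int64(263), np.int64(237), array([442.1, 222.6])), (np.int64(263), np.int64(238), array([439. , 222.4]))]
```

```bash
python3 -m jog '[[9.3,-0.27,0,-4.5,0,0.12,0],[9.3,-0.27,0,-4.5,0,0.12,0],[9.3,-0.27,0,-4.5,0,0.12,0],[9.3,-0.27,0,-4.5,0,0.12,0],[9.3,-0.27,0,-4.5,0,0.12,0]]'; python3 -m jog '[[9.3,-0.27,0,-4.5,0,0.12,0],[5,4,0,-0.3,0,0,0],[3,4,0,-0.3,0,0,0],[2.6,4,0,-0.3,0,-0.083,0],[2.6,4,0,-0.3,0,-0.083,0]]'; python3 -m jog '[[2.6,0,0,0,0,0,0],[2.6,0,0,0,0,0,0]]';  python3 -c "
from h import *; show(); c=grab('wrist','w_cab'); show()
print(c.px([562,-297,47]))
np.savez('cab.npz',R=c.R,t=c.t)"
```

```text
clock: 2.65
eef_pos: [356.4, -118.1, 218.7]
tool_rot: [-1.571, -0.0, -0.334]
contact_force: [0.4, -0.1, 0.8]
width: 92.9
clock: 3.15
eef_pos: [481.6, -236.6, 218.5]
tool_rot: [-1.571, -0.0, -0.281]
contact_force: [0.5, -0.6, 1.1]
width: 65.4
clock: 3.35
eef_pos: [480.3, -235.8, 217.8]
tool_rot: [-1.57, 0.002, -0.284]
contact_force: [-0.1, 0.6, 0.7]
width: 49.7
t 3.35 p [ 480.3 -235.8  217.8] xyaw -16.3 ydir [-0.002  0.001 -1.   ] F [-0.1  0.6  0.7] w 49.7 q [-0.5  -0.19  1.74  0.    1.59 -0.22]
t 3.4 p [ 479.7 -235.9  218.4] xyaw -16.3 ydir [-0.001  0.    -1.   ] F [-0.4 -0.3 -0.5] w 45.7 q [-0.5  -0.19  1.74  0.    1.59 -0.22]
[393.91479967 211.25336128]
```

View pics/w_cab.png

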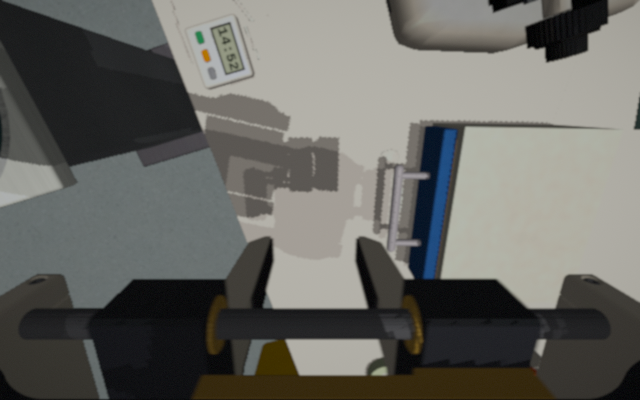

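```bash
cat >> h.py <<'E'
def saved(n):
    z=np.load(n); w=Cam.__new__(Cam); w.f=200/np.tan(np.radians(68.04525014042378/2)); w.cx,w.cy=314.0663474357644,200.3709879005283; w.R=z['R'];w.t=z['t']; return w
E
python3 - <<'E'
from h import *
w=saved('cab.npz')
im=cv2.imread('pics/w_cab.png'); cv2.imwrite('pics/w_cabc.png',cv2.resize(im[115:290,360:480],None,fx=4,fy=3.4,interpolation=cv2.INTER_CUBIC))
a,b=w.onz(398,166,50),w.onz(393.5,250,50); d=a-b; print(a,b,(a+b)/2,np.linalg.norm(d),'yaw',np.degrees(np.arctan2(-d[0],d[1])))
a,b=w.onz(443,128,74),w.onz(434,240,74)
a,b=w.onz(463,127,85),w.onz(440,278,85); d=a-b; print('topedge',a,b,np.degrees(np.arctan2(-d[0],d[1])),np.linalg.norm(d))
E
```

```text
[ 577.10736647 -243.16009665   50.        ] [ 550.54849999 -346.06443969   50.        ] [ 563.82793323 -294.61226817   50.        ] 106.2764188537924 yaw -14.471811598645708
topedge [ 638.54327005 -213.70187183   85.        ] [ 589.92881174 -376.28786033   85.        ] -16.64706846560575 169.69846556394901
```

View pics/w_cabc.png

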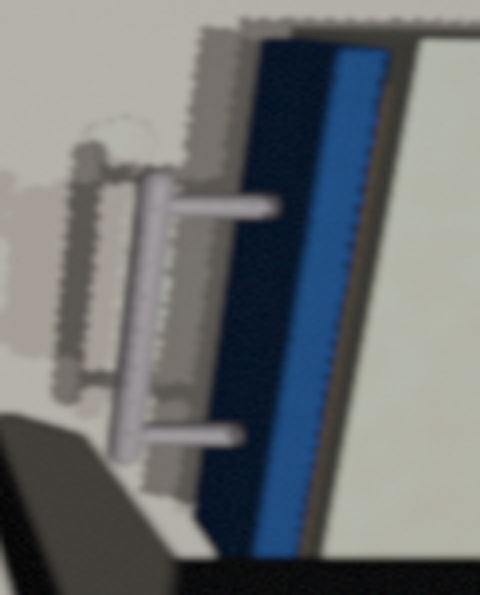

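```bash
python3 - <<'E'
from h import *
w=saved('cab.npz')
Q=lambda u,v,h:w.onz((u+.5)/4+359.5,(v+.5)/3.4+114.5,h)
a,b=Q(155,178,49),Q(124,452,49); d=a-b; print(a,b,(a+b)/2,np.linalg.norm(d),'yaw',np.degrees(np.arctan2(-d[0],d[1])))
a,b=Q(388,48,74),Q(303,545,74); d=a-b; print('drawer top back edge',a,b,np.degrees(np.arctan2(-d[0],d[1])))
a,b=Q(334,45,74),Q(255,545,74); d=a-b; print('drawer top front edge',a,b,np.degrees(np.arctan2(-d[0],d[1])))
yaw=np.radians(-16.3); h=np.array([563,-295.5,28+90])
print(delta(h,Rdown(yaw)))
E
```

```text
[ 577.50815712 -244.68474267   49.        ] [ 547.91677408 -342.35209371   49.        ] [ 562.7124656  -293.51841819   49.        ] 102.0517584773593 yaw -16.85582830768263
drawer top back edge [ 636.99903717 -215.77904215   74.        ] [ 588.45467651 -378.70118093   74.        ] -16.59197754936236
drawer top front edge [ 623.90403165 -211.039608     74.        ] [ 574.71222492 -374.70666013   74.        ] -16.728688113682022
(array([ 9.67829937, 10.0315302 , -3.38583737]), array([-0.00025181, -0.0004078 , -0.00078906]))
```

```bash
python3 -m jog '[[2.5,3,2,-1.1,0,0.007,0],[2.5,3.6,3,-1.2,0,0,0],[2.5,3,3,-1,0,0,0],[2.5,0,2,0,0,0,0],[2.5,0,0,0,0,0,0]]';  python3 -c "
from h import *; show(); 
print(delta([562.7,-294.8,28],Rdown(np.radians(-16.7)))); c=grab('wrist','w_h')"
```

```text
clock: 3.9
eef_pos: [560.7, -295.1, 116.0]
tool_rot: [-1.57, 0.004, -0.293]
contact_force: [-0.8, 1.0, -0.0]
width: 25.0
t 3.9 p [ 560.7 -295.1  116. ] xyaw -16.8 ydir [-0.004  0.002 -1.   ] F [-0.8  1.  -0. ] w 25.0 q [-0.52  0.08  1.65  0.    1.42 -0.23]
(array([0.21559353, 8.79743172, 0.07802995]), array([-0.00098971, -0.00186466, -0.00407924]))
```

View pics/w_h.png

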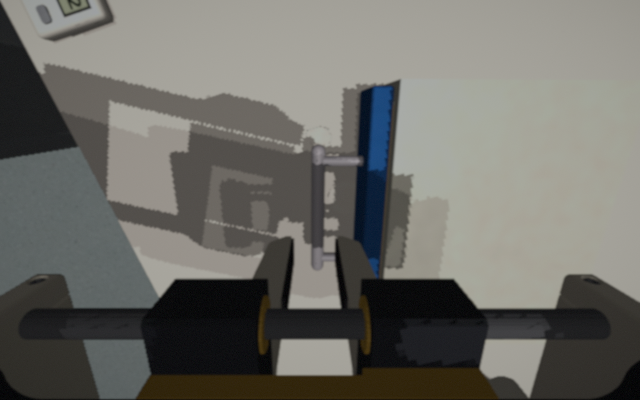

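```bash
python3 -m jog '[[2.5,0.2,3,0,0,0,0],[2.5,0,3,0,0,0,0],[2.5,0,2.8,0,0,0,0],[2.5,0,0,0,0,0,0],[0,0,0,0,0,0,0]]'; python3 -m jog '[[0,0,0,0,0,0,0],[0,0,0,0,0,0,0],[0,0,0,0,0,0,0]]'; python3 -c "
from h import *; show()"
```

```text
clock: 4.45
eef_pos: [564.2, -297.1, 33.2]
tool_rot: [-1.571, -0.002, -0.294]
contact_force: [0.2, -0.4, -0.1]
width: 20.6
clock: 4.75
eef_pos: [562.8, -297.0, 33.6]
tool_rot: [-1.571, 0.002, -0.294]
contact_force: [-19.7, 8.3, 16.2]
width: 9.7
t 4.75 p [ 562.8 -297.    33.6] xyaw -16.8 ydir [-0.002  0.    -1.   ] F [-19.7   8.3  16.2] w 9.7 q [-0.53  0.14  1.72 -0.    1.28 -0.23]
```

```bash
python3 -m jog '[[0,-1,0,0,0,0,0],[0,-2,0,0,0,0,0],[0,-2,0,0,0,0,0]]'; python3 -c "
from h import *; show()"
```

```text
clock: 5.05
eef_pos: [516.8, -282.8, 33.6]
tool_rot: [-1.571, -0.004, -0.294]
contact_force: [3.8, 2.9, 7.9]
width: 10.3
t 5.05 p [ 516.8 -282.8   33.6] xyaw -16.8 ydir [ 0.004 -0.001 -1.   ] F [3.8 2.9 7.9] w 10.3 q [-0.54  0.04  1.83  0.    1.27 -0.25]
```

```bash
python3 -m jog '[[0,-2,0,0,0,0,0],[0,-2,0,0,0,0,0],[0,-1.2,0,0,0,0,0],[0,-0.5,0,0,0,0,0],[0,0,0,0,0,0,0]]'; python3 -c "
from h import *; show()
p,T,s=tool(); print(np.linalg.norm(p[:2]-np.array([562.8,-297])))"
```

```text
clock: 5.55
eef_pos: [462.0, -266.0, 33.6]
tool_rot: [-1.57, -0.004, -0.294]
contact_force: [1.4, 6.5, 7.1]
width: 9.8
t 5.55 p [ 462.  -266.    33.6] xyaw -16.8 ydir [ 0.004 -0.001 -1.   ] F [1.4 6.5 7.1] w 9.8 q [-0.57 -0.08  1.95  0.    1.27 -0.28]
105.46550273747204
```

```bash
python3 -m jog '[[2.5,0,0,0,0,0,0],[2.5,0,0,0,0,0,0],[2.5,0,-1,0,0,0,0],[2.5,0,-3,0,0,0,0],[2.5,0,-4,0,0,0,0]]'; python3 -m jog '[[6.5,0,-4,0,0,0,0],[6.5,3,-3,-0.3,0,0,0],[6.5,3,-3,-0.3,0,0,0],[6.5,3,0,-0.3,0,0,0],[6.5,0,0,0,0,0,0]]';  python3 -m jog '[[6.5,0,0,0,0,0,0]]'; python3 -c "
from h import *; c=grab('wrist','w_car'); show(); t=grab('top','top_car')
np.savez('car.npz',R=c.R,t=c.t)"
```

```text
clock: 6.05
eef_pos: [460.6, -265.8, 111.1]
tool_rot: [-1.57, 0.002, -0.294]
contact_force: [1.0, -0.3, 0.3]
width: 25.0
clock: 6.55
eef_pos: [547.0, -301.9, 211.7]
tool_rot: [-1.571, -0.001, -0.294]
contact_force: [-0.7, -0.5, -0.2]
width: 60.4
clock: 6.65
eef_pos: [544.8, -300.9, 210.7]
tool_rot: [-1.571, 0.001, -0.294]
contact_force: [-0.1, 0.4, 0.8]
width: 64.1
t 6.7 p [ 544.4 -300.7  210.7] xyaw -16.8 ydir [-0.001  0.    -1.   ] F [-1.3  0.6  0.2] w 64.6 q [-0.55  0.    1.57 -0.    1.57 -0.25]
```

View pics/w_car.png

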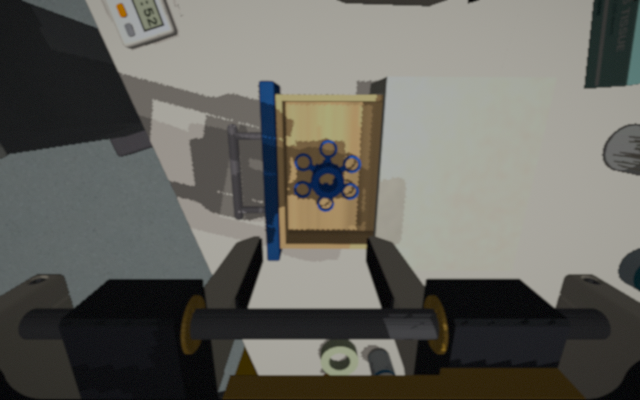

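```bash
python3 -c "
import cv2
im=cv2.imread('pics/w_car.png')[130:230,275:385]; cv2.imwrite('pics/w_carc.png',cv2.resize(im,None,fx=6,fy=6,interpolation=cv2.INTER_CUBIC))"
```

```text
(no output)
```

View pics/w_carc.png

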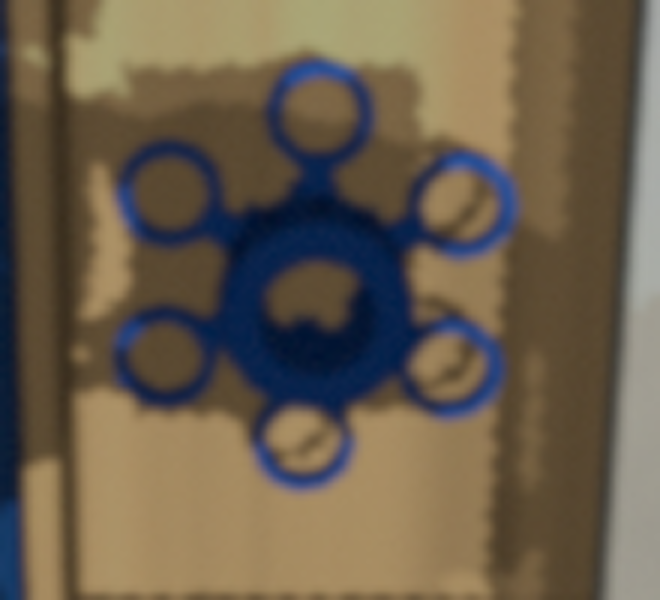

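```bash
python3 - <<'E'
from h import *
w=saved('car.npz')
Q=lambda u,v,h:w.onz((u+.5)/6+274.5,(v+.5)/6+129.5,h)
ps=np.array([Q(u,v,39) for u,v in((320,112),(170,193),(464,203),(163,356),(452,365),(302,442))])
m=ps.mean(0); print('centre',m)
d=ps-m; a=np.degrees(np.arctan2(d[:,1],d[:,0])); print(np.linalg.norm(d[:,:2],axis=1).round(1),a.round(1),(a%60).round(1))
print('hub',Q(317,308,68))
x=np.array([np.cos(np.radians(-16.7)),np.sin(np.radians(-16.7)),0])
p,T,s=tool();print(x@(m-p))
im=cv2.imread('pics/top_car.png'); cv2.imwrite('pics/top_carc.png',cv2.resize(im[130:230,370:490],None,fx=6,fy=6,interpolation=cv2.INTER_CUBIC))
E
```

```text
centre [ 560.06478998 -298.20676126   39.        ]
[32.7 32.4 32.9 32.9 32.7 33.1] [  71.1  131.    10.9 -169.4  -48.2 -109.5] [11.1 11.  10.9 10.6 11.8 10.5]
hub [ 560.33024872 -296.5983368    68.        ]
14.471323687872813
```

```bash
python3 -m jog '[[6.5,0,0,0,0,-0.143,0],[6.5,0,0,0,0,-0.143,0],[6.5,0,0,0,0,-0.143,0],[6.5,0,0,0,0,-0.143,0],[6.5,0,0,0,0,-0.143,0]]'; python3 -m jog '[[6.5,0,0,0,0,-0.143,0],[6.5,0,0,0,0,-0.143,0],[6.5,0,0,0,0,-0.143,0],[6.5,0,0,0,0,-0.143,0],[6.5,0,0,0,0,-0.143,0]]'; python3 -m jog '[[6.5,0,0,0,0,-0.143,0],[6.5,0,0,0,0,0,0]]'; python3 -c "
from h import *; show(); print(delta([560.2,-297.4,120],Rdown(np.radians(73.3))))"
```

```text
clock: 7.25
eef_pos: [544.1, -300.6, 211.0]
tool_rot: [-1.571, -0.0, 0.427]
contact_force: [-1.1, -0.1, 0.5]
width: 64.9
clock: 7.75
eef_pos: [544.1, -300.6, 211.1]
tool_rot: [-1.571, 0.0, 1.142]
contact_force: [-0.4, -0.6, -0.1]
width: 65.2
clock: 7.95
eef_pos: [544.2, -300.7, 211.0]
tool_rot: [-1.571, 0.0, 1.281]
contact_force: [0.4, -0.7, 0.2]
width: 65.1
t 7.95 p [ 544.2 -300.7  211. ] xyaw 73.4 ydir [ 0. -0. -1.] F [ 0.4 -0.7  0.2] w 65.1 q [-0.55  0.    1.57 -0.    1.57 -1.83]
(array([ 0.77409578,  9.10348827, -1.44059368]), array([ 0.0002647 ,  0.00213432, -0.00016996]))
```

```bash
python3 -m jog '[[6.5,0.77,3,-1.44,0,0,0],[6.5,0,3,0,0,0,0],[6.5,0,3,0,0,0,0],[6.5,0,0,0,0,0,0]]'; python3 -c "
from h import *; c=grab('wrist','w_c2'); show(); np.savez('c2.npz',R=c.R,t=c.t); print(delta([560.2,-297.4,44],Rdown(np.radians(73.3))))"
```

```text
clock: 8.35
eef_pos: [558.9, -296.6, 116.7]
tool_rot: [-1.565, -0.001, 1.275]
contact_force: [0.4, -0.3, -0.8]
width: 65.1
t 8.4 p [ 559.8 -297.1  119.5] xyaw 73.1 ydir [-0.003  0.001 -1.   ] F [0.5 1.  0.6] w 65.2 q [-0.53  0.07  1.65 -0.    1.42 -1.8 ]
(array([-0.01852667,  7.55480499, -0.06489113]), array([-0.00287697, -0.00367724,  0.00068044]))
```

View pics/w_c2.png

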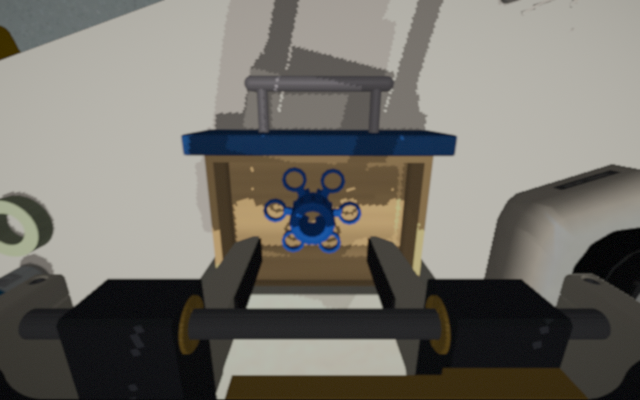

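```bash
python3 -m jog '[[6.5,0,2.5,0,0,0,0],[6.5,0,2.5,0,0,0,0],[6.5,0,2,0,0,0,0],[6.5,0,0.4,0,0,0,0],[6.5,0,0,0,0,0,0]]'; python3 -c "
from h import *; show(); c=grab('wrist','w_c3'); show(); np.savez('c3.npz',R=c.R,t=c.t)"
```

```text
clock: 8.9
eef_pos: [561.2, -297.9, 48.2]
tool_rot: [-1.572, 0.0, 1.278]
contact_force: [0.4, 0.0, 0.9]
width: 65.2
t 8.9 p [ 561.2 -297.9   48.2] xyaw 73.2 ydir [ 0.001 -0.    -1.   ] F [0.4 0.  0.9] w 65.2 q [-0.53  0.13  1.71  0.    1.3  -1.81]
t 8.95 p [ 561.5 -298.1   48.7] xyaw 73.2 ydir [ 0.002 -0.001 -1.   ] F [ 0.3 -0.3  0.1] w 65.0 q [-0.53  0.13  1.71 -0.    1.3  -1.81]
```

View pics/w_c3.png

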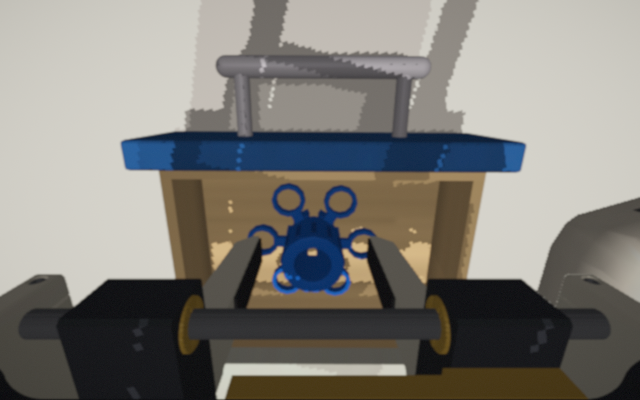

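```bash
python3 -m jog '[[6.5,0,0.3,0,0,0,0],[6.5,0,0,0,0,0,0],[6.5,0,0,0,0,0,0]]'; python3 -c "
from h import *; show(); w=saved('c3.npz'); print(w.px([560.2,-297.4,68]), w.onz(313,263,68))
im=cv2.imread('pics/w_c3.png')[170:310,230:400]; cv2.imwrite('pics/w_c3c.png',cv2.resize(im,None,fx=4,fy=4,interpolation=cv2.INTER_CUBIC))"
```

```text
clock: 9.25
eef_pos: [561.0, -297.8, 44.3]
tool_rot: [-1.571, 0.0, 1.279]
contact_force: [0.2, 0.1, -0.4]
width: 65.2
t 9.25 p [ 561.  -297.8   44.3] xyaw 73.3 ydir [ 0.001 -0.    -1.   ] F [ 0.2  0.1 -0.4] w 65.2 q [-0.53  0.13  1.72 -0.    1.3  -1.81]
[314.28824587 263.75393719] [ 559.53869865 -297.95230754   68.        ]
```

View pics/w_c3c.png

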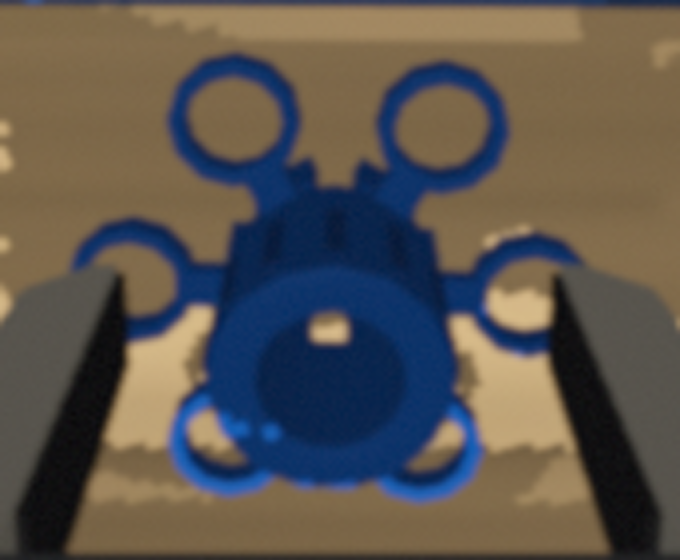

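```bash
python3 -m jog '[[6.5,0,0,0.1,0,0,0],[3,0,0,0,0,0,0],[3,0,0,0,0,0,0],[3,0,0,0,0,0,0],[3,0,0,0,0,0,0]]'; python3 -m jog '[[3,0,0,0,0,0,0],[3,0,0,0,0,0,0]]'; python3 -c "
from h import *; show()"
```

```text
clock: 9.75
eef_pos: [559.9, -297.4, 43.6]
tool_rot: [-1.571, 0.0, 1.279]
contact_force: [-0.5, -1.1, 0.1]
width: 37.3
clock: 9.95
eef_pos: [559.9, -297.4, 43.7]
tool_rot: [-1.571, 0.0, 1.279]
contact_force: [0.7, -0.4, -0.5]
width: 36.2
t 9.95 p [ 559.9 -297.4   43.7] xyaw 73.3 ydir [ 0. -0. -1.] F [ 0.7 -0.4 -0.5] w 36.2 q [-0.53  0.13  1.72 -0.    1.29 -1.81]
```

```bash
python3 -m jog '[[3,0,-1,0,0,0,0],[3,0,-2,0,0,0,0],[3,0,-3,0,0,0,0],[3,0,-4,0,0,0,0],[3,0,-4,0,0,0,0]]'; python3 -m jog '[[3,0,-3,0,0,0,0],[3,0,0,0,0,0,0],[3,0,0,0,0,0,0]]'; python3 -c "
from h import *; c=grab('wrist','w_c4'); show();np.savez('c4.npz',R=c.R,t=c.t)"
```

```text
clock: 10.45
eef_pos: [559.5, -297.1, 185.6]
tool_rot: [-1.57, -0.0, 1.279]
contact_force: [0.1, -0.7, -0.5]
width: 36.3
clock: 10.75
eef_pos: [559.9, -297.4, 214.3]
tool_rot: [-1.572, 0.0, 1.279]
contact_force: [-0.7, 0.2, -1.4]
width: 35.8
t 10.8 p [ 559.6 -297.2  213. ] xyaw 73.3 ydir [-0.001  0.    -1.   ] F [ 0.9  0.  -1.2] w 36.3 q [-0.53  0.03  1.54 -0.    1.57 -1.81]
```

View pics/w_c4.png

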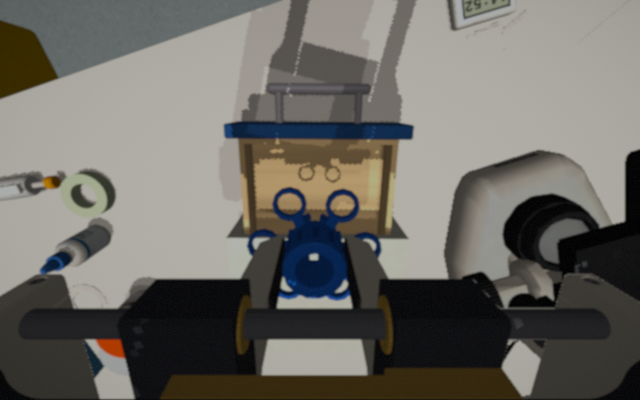

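```bash
python3 - <<'E'
from h import *
im=cv2.imread('pics/w_c4.png')[175:310,230:400]; cv2.imwrite('pics/w_c4c.png',cv2.resize(im,None,fx=4.4,fy=4.4,interpolation=cv2.INTER_CUBIC))
E
```

```text
(no output)
```

View pics/w_c4c.png

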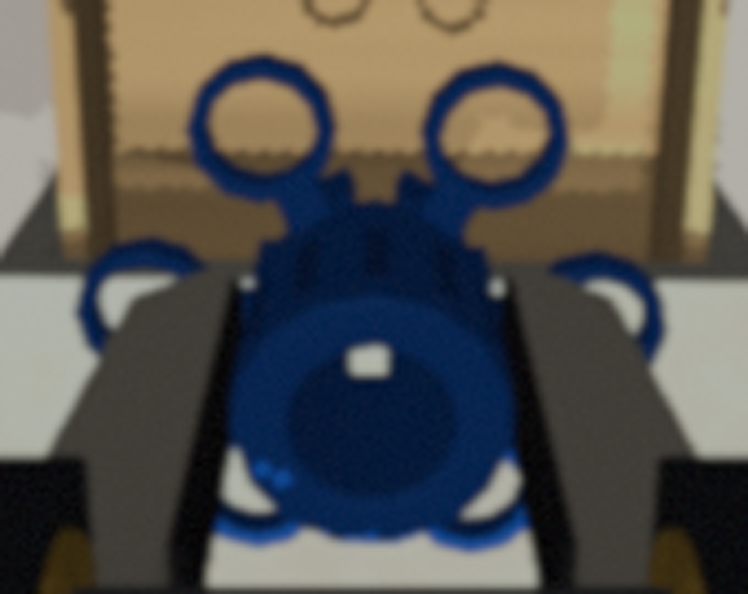

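```bash
python3 - <<'E'
from h import *
w=saved('c4.npz'); H=r.grab_frame('wrist')['hand_eye']
def tp(u,v,y):
    u=229.5+(u+.5)/4.4; v=174.5+(v+.5)/4.4
    d=H[:3,:3]@np.array([(u-w.cx)/w.f,-(v-w.cy)/w.f,-1]); t=H[:3,3]; return t+d*(y-t[1])/d[1]
h=tp(372.5,417,-24.3); print('hub',h)
for y in(4,6.7):
    a,b=tp(261,128,y),tp(496,135,y); print(y,a,b,np.linalg.norm(a-b))
    # tool frame yaw: world yaw = xyaw + angle(x->z)
    for q in(a,b): print(np.linalg.norm((q-h)[[0,2]]),(73.3+np.degrees(np.arctan2(q[2]-h[2],q[0]-h[0])))%60)
    m=b-a; print('chord dir',(73.3+np.degrees(np.arctan2(m[2],m[0])))%60)
E
```

```text
hub [  0.19408306 -24.3          0.12193687]
4 [-15.19832025   4.          28.60154163] [17.31285805  4.         27.57657211] 32.527331226039884
32.37304383210771 11.689940309650694
32.35443482667806 11.355243570494565
chord dir 11.494252374856643
6.7 [-15.43916095   6.7         27.72129428] [17.58440913  6.7        26.68017074] 33.03997759336461
31.71943958737333 12.828737154509668
31.74528669462146 10.083229045832326
chord dir 11.494252374856657
```

```bash
python3 -m jog '[[3,0.6,0,2.5,0,0,0],[3,1.1,0,4.5,0,0,0],[3,1.1,0,4.5,0,0,0],[3,1.1,0,4.5,0,0,0],[3,1.1,0,4.5,0,0,0]]'; python3 -m jog '[[3,0.5,0,2,0,0,0],[3,3,0,0.7,0,0,0],[3,4.4,0,1,0,0,0],[3,4.4,0,1,0,0,0],[3,4.4,0,1,0,0,0]]';python3 -c "
from h import *; show()"
```

```text
clock: 11.35
eef_pos: [376.1, -189.4, 211.9]
tool_rot: [-1.568, -0.001, 1.279]
contact_force: [-0.3, 0.3, 0.3]
width: 36.0
clock: 11.85
eef_pos: [370.6, -12.7, 212.6]
tool_rot: [-1.57, 0.0, 1.278]
contact_force: [0.7, -0.3, -0.1]
width: 36.2
t 11.85 p [370.6 -12.7 212.6] xyaw 73.2 ydir [-0.001  0.    -1.   ] F [ 0.7 -0.3 -0.1] w 36.2 q [-0.1  -0.59  2.04 -0.    1.69 -1.38]
```

```bash
python3 -m jog '[[3,4,0,0,0,0,0],[3,4.4,0,-0.3,0,0,0],[3,4.6,0,-0.3,0,0,0],[3,4.4,0,-0.3,0,0,0],[3,4,0,-0.3,0,0,0]]'; python3 -m jog '[[3,1,0,0,0,0.118,0],[3,0,0,0,0,0.118,0],[3,0,0,0,0,0.118,0],[3,0,0,0,0,0.117,0],[3,0,0,0,0,0,0]]'; python3 -m jog '[[3,0,0,0,0,0,0]]';python3 -c "
from h import *; show(); print(delta([453.9,225.6,212],Rdown(np.radians(46.3)))); c=grab('wrist','w_m5'); np.savez('m5.npz',R=c.R,t=c.t); grab('side','s5');grab('top','t5')"
```

```text
clock: 12.35
eef_pos: [444.2, 189.5, 212.2]
tool_rot: [-1.569, 0.001, 1.28]
contact_force: [1.3, -1.4, -0.2]
width: 36.5
clock: 12.85
eef_pos: [446.9, 196.8, 212.4]
tool_rot: [-1.57, 0.002, 0.806]
contact_force: [0.1, -0.4, -1.5]
width: 36.3
clock: 12.95
eef_pos: [447.0, 196.8, 212.8]
tool_rot: [-1.57, 0.001, 0.812]
contact_force: [1.1, -0.7, -1.3]
width: 36.1
t 12.95 p [447.  196.8 212.8] xyaw 46.5 ydir [-0.001 -0.    -1.   ] F [ 1.1 -0.7 -1.3] w 36.1 q [ 0.36 -0.3   1.84  0.    1.6  -0.45]
(array([2.56044171, 0.07672691, 1.48451182]), array([-0.00061612,  0.00342062, -0.00120711]))
```

View pics/w_m5.png

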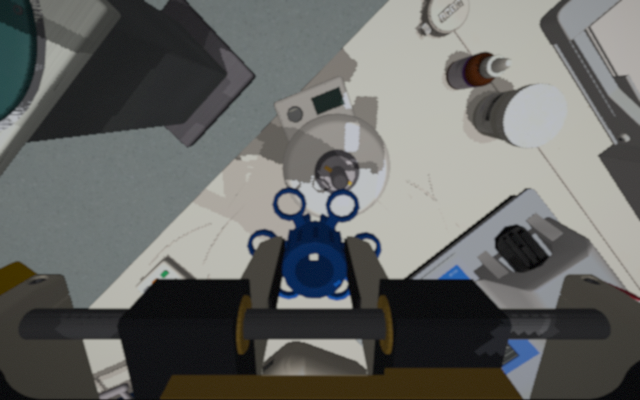

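View pics/s5.png

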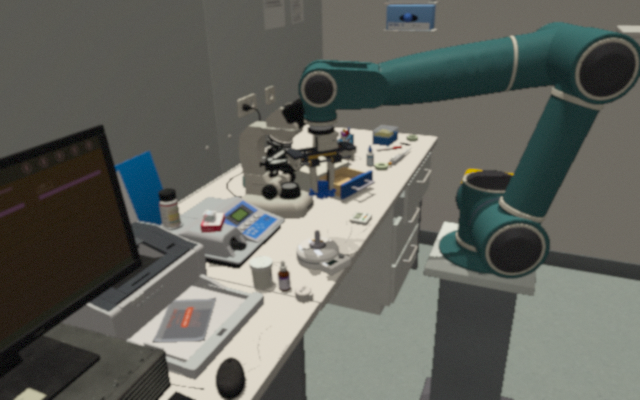

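```bash
python3 - <<'E'
from h import *
c=grab('side','s6'); print(c.px([447,197,213]),c.px([560,-297,213]),c.px([454,225,94])); show()
im=cv2.imread('pics/w_m5.png')[100:230,265:400]; cv2.imwrite('pics/w_m5c.png',cv2.resize(im,None,fx=5,fy=4.5,interpolation=cv2.INTER_CUBIC))
E
```

```text
[321.21029597 189.70311642] [343.86356596 138.03392789] [316.18600496 230.39525944]
t 13.15 p [447.3 196.9 213.5] xyaw 46.4 ydir [-0. -0. -1.] F [ 0.  -0.4 -0.7] w 36.2 q [ 0.36 -0.3   1.84 -0.    1.6  -0.45]
```

View pics/s6.png

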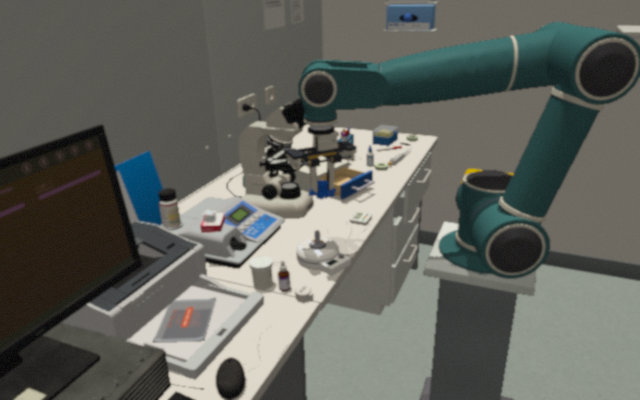

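View pics/w_m5c.png

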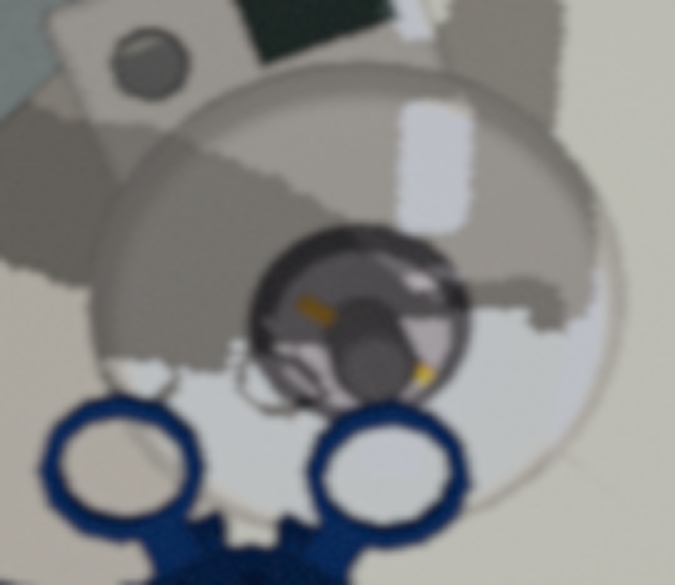

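```bash
python3 - <<'E'
from h import *
w=saved('m5.npz')
Q=lambda u,v,h:w.onz((u+.5)/5+264.5,(v+.5)/4.5+99.5,h)
tip=Q(377,364,94); print('tip',tip)
a=Q(299,301,64); a2=Q(335,320,64); b=Q(433,376,64); b2=Q(415,371,64)
for p in(a,a2,b,b2): print(p.round(1), np.linalg.norm(p-[454,225.7,64]).round(1), np.degrees(np.arctan2(*(p-[454,225.7,64])[[1,0]])).round(1))
d=b-a; print('pin',np.linalg.norm(d),np.degrees(np.arctan2(d[1],d[0])),(a+b)/2)
# ring yaw in tool
E
```

```text
tip [453.31535176 225.81905081  94.        ]
[437.3 220.9  64. ] 17.4 -164.1
[446.  223.4  64. ] 8.3 -164.2
[471.1 229.7  64. ] 17.5 13.1
[467.4 227.6  64. ] 13.6 8.2
pin 34.92506597394981 14.490672049597125 [454.17146879 225.30817121  64.        ]
```

```bash
python3 -m jog '[[3,1.5,1,0.9,0,0.002,0],[3,1,3,0.57,0,0,0],[3,0,3,0,0,0,0],[3,0,0.8,0,0,0,0],[3,0,0,0,0,0,0]]'; python3 -m jog '[[3,0,0,0,0,0,0]]';python3 -c "
from h import *; c=grab('wrist','w_m6'); show(); print(delta([453.8,225.4,120],Rdown(np.radians(46.3))));  np.savez('m6.npz',R=c.R,t=c.t); c=grab('side'); cv2.imwrite('pics/s7.png',cv2.resize(c.im[150:300,240:400],None,fx=5,fy=4,interpolation=cv2.INTER_CUBIC)); c=grab('top'); cv2.imwrite('pics/t7.png',cv2.resize(c.im[190:280,210:330],None,fx=6,fy=6,interpolation=cv2.INTER_CUBIC))"
```

```text
clock: 13.65
eef_pos: [453.6, 224.8, 135.0]
tool_rot: [-1.57, 0.002, 0.807]
contact_force: [0.4, 0.3, 0.2]
width: 35.9
clock: 13.75
eef_pos: [454.5, 225.2, 137.2]
tool_rot: [-1.571, -0.001, 0.806]
contact_force: [0.3, 0.7, -1.1]
width: 36.3
t 13.8 p [454.6 225.2 137.5] xyaw 46.2 ydir [ 0.002  0.001 -1.   ] F [ 0.8 -0.  -1.4] w 35.9 q [ 0.41 -0.22  1.9  -0.    1.46 -0.4 ]
(array([-0.04465692,  1.74551309,  0.07266912]), array([ 0.00086869, -0.00213312,  0.00195907]))
```

View pics/w_m6.png

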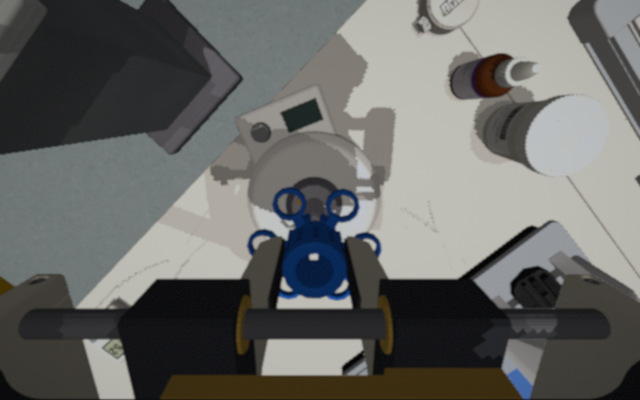

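View pics/s7.png

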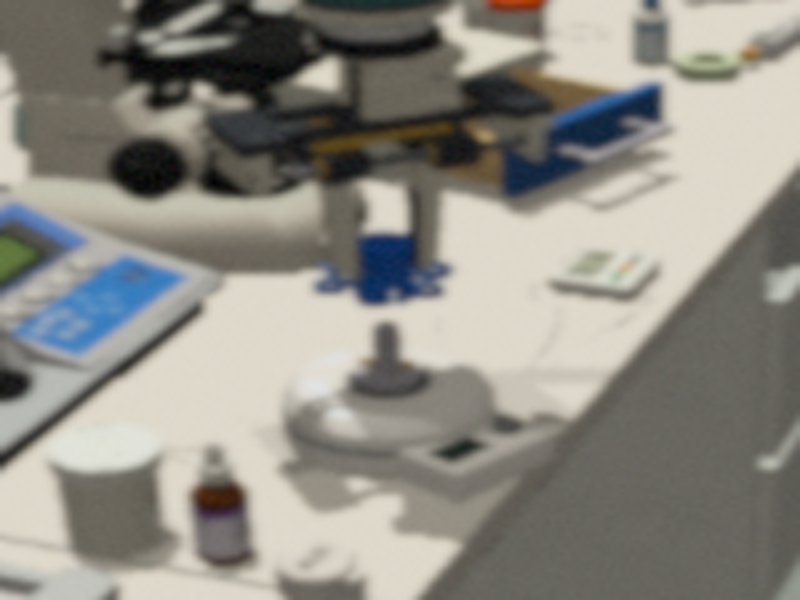

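```bash
python3 -m jog '[[3,-0.04,0.8,0.06,0,0,0],[3,0,0.8,0,0,0,0],[3,0,0,0,0,0,0],[3,0,0,0,0,0,0]]'; python3 -m jog '[[3,0,0,0,0,0,0]]';python3 -c "
from h import *; c=grab('wrist','w_m7'); show(); print(delta([453.8,225.4,110],Rdown(np.radians(46.3)))); np.savez('m7.npz',R=c.R,t=c.t); cv2.imwrite('pics/w7.png',cv2.resize(c.im[170:310,240:390],None,fx=5,fy=4,interpolation=cv2.INTER_CUBIC))"
```

```text
clock: 14.3
eef_pos: [453.1, 225.2, 119.3]
tool_rot: [-1.571, 0.001, 0.806]
contact_force: [1.1, -0.1, -0.8]
width: 36.0
clock: 14.4
eef_pos: [453.3, 225.3, 119.8]
tool_rot: [-1.571, -0.0, 0.806]
contact_force: [0.0, 0.0, -1.3]
width: 36.3
t 14.45 p [453.4 225.3 119.8] xyaw 46.2 ydir [ 0.  0. -1.] F [ 0.2 -0.1 -1.5] w 36.2 q [ 0.41 -0.21  1.92 -0.    1.43 -0.4 ]
(array([ 0.03808094,  0.98445257, -0.02468312]), array([ 8.45168412e-05, -2.08940913e-03,  1.96320012e-04]))
```

View pics/w7.png

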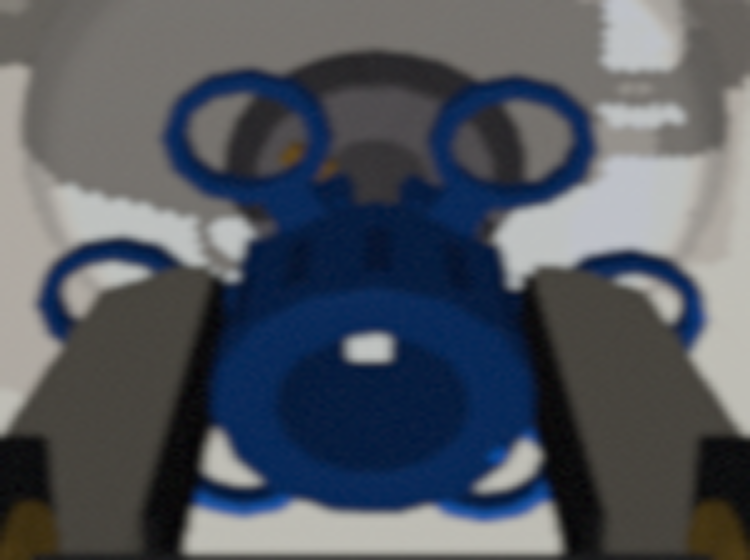

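```bash
python3 -m jog '[[3,0.03,0.3,-0.02,0,0,0],[3,0,0.3,0,0,0,0],[3,0,0.3,0,0,0,0],[3,0,0.3,0,0,0,0],[3,0,0,0,0,0,0]]'; python3 -c "
from h import *; show()"
```

```text
clock: 14.95
eef_pos: [453.4, 225.3, 107.1]
tool_rot: [-1.571, 0.001, 0.806]
contact_force: [-0.9, 0.1, -0.4]
width: 36.1
t 14.95 p [453.4 225.3 107.1] xyaw 46.2 ydir [-0.001 -0.    -1.   ] F [-0.9  0.1 -0.4] w 36.1 q [ 0.41 -0.21  1.93 -0.    1.41 -0.4 ]
```

```bash
python3 -m jog '[[3,0,0.4,0,0,0,0],[3,0,0.4,0,0,0,0],[3,0,0.4,0,0,0,0],[3,0,0.3,0,0,0,0],[3,0,0,0,0,0,0]]'; python3 -c "
from h import *; show()"
```

```text
clock: 15.45
eef_pos: [453.4, 225.2, 92.0]
tool_rot: [-1.57, 0.001, 0.806]
contact_force: [-0.8, -0.1, -1.0]
width: 36.1
t 15.45 p [453.4 225.2  92. ] xyaw 46.2 ydir [-0.001 -0.    -1.   ] F [-0.8 -0.1 -1. ] w 36.1 q [ 0.41 -0.19  1.95  0.    1.39 -0.4 ]
```

Foot now at about z=70, no side force. Next past the pin top (TCP 85.7), in small steps.

```bash
python3 -m jog '[[3,0,0.3,0,0,0,0],[3,0,0.2,0,0,0,0],[3,0,0.2,0,0,0,0],[3,0,0.2,0,0,0,0],[3,0,0,0,0,0,0]]'; python3 -c "
from h import *; show()"
```

```text
clock: 15.95
eef_pos: [453.5, 225.3, 83.3]
tool_rot: [-1.571, 0.0, 0.806]
contact_force: [-0.5, -0.3, -1.2]
width: 36.3
t 15.95 p [453.5 225.3  83.3] xyaw 46.2 ydir [-0. -0. -1.] F [-0.5 -0.3 -1.2] w 36.3 q [ 0.41 -0.19  1.96  0.    1.37 -0.4 ]
```

```bash
python3 -m jog '[[3,0,0.2,0,0,0,0],[3,0,0.2,0,0,0,0],[3,0,0.1,0,0,0,0],[3,0,0.1,0,0,0,0],[3,0,0,0,0,0,0]]'; python3 -c "
from h import *; show()"
```

```text
clock: 16.45
eef_pos: [453.5, 225.3, 77.5]
tool_rot: [-1.571, 0.0, 0.806]
contact_force: [0.0, -0.4, -0.2]
width: 36.1
t 16.45 p [453.5 225.3  77.5] xyaw 46.2 ydir [-0. -0. -1.] F [ 0.  -0.4 -0.2] w 36.1 q [ 0.41 -0.18  1.97  0.    1.36 -0.4 ]
```

```bash
python3 -m jog '[[3,0,0.1,0,0,0,0],[3,0,0,0,0,0,0],[3,0,0,0,0,0,0]]'; python3 -m jog '[[3,0,0.1,0,0,0,0],[3,0,0,0,0,0,0],[3,0,0,0,0,0,0]]';python3 -c "
from h import *; show()"
```

```text
clock: 16.75
eef_pos: [453.6, 225.3, 76.7]
tool_rot: [-1.571, -0.0, 0.806]
contact_force: [1.4, -0.5, -1.0]
width: 36.2
clock: 17.05
eef_pos: [453.6, 225.3, 75.6]
tool_rot: [-1.571, 0.0, 0.806]
contact_force: [-1.1, -0.5, -0.5]
width: 36.1
t 17.05 p [453.6 225.3  75.6] xyaw 46.2 ydir [-0. -0. -1.] F [-1.1 -0.5 -0.5] w 36.1 q [ 0.41 -0.18  1.97  0.    1.36 -0.4 ]
```

```bash
python3 -m jog '[[3,0,0.1,0,0,0,0],[3,0,0,0,0,0,0],[3,0,0,0,0,0,0]]';python3 -c "
from h import *; show()"
```

```text
clock: 17.35
eef_pos: [453.8, 225.3, 75.5]
tool_rot: [-1.571, -0.0, 0.806]
contact_force: [-3.9, -2.7, 9.5]
width: 36.3
t 17.35 p [453.8 225.3  75.5] xyaw 46.2 ydir [ 0.  0. -1.] F [-3.9 -2.7  9.5] w 36.3 q [ 0.41 -0.18  1.97 -0.    1.36 -0.4 ]
```

```bash
python3 -m jog '[[3,0,-0.08,0,0,0,0],[4.2,0,0,0,0,0,0],[5,0,0,0,0,0,0],[6.5,0,0,0,0,0,0],[6.5,0,0,0,0,0,0]]';python3 -m jog '[[6.5,0,-1,0,0,0,0],[6.5,0,-3,0,0,0,0],[6.5,0,-4,0,0,0,0],[6.5,0,-4,0,0,0,0],[6.5,0,0,0,0,0,0]]';python3 -m jog '[[6.5,0,0,-3,0,0,0],[6.5,0,0,-4,0,0,0],[6.5,0,0,0,0,0,0],[6.5,0,0,0,0,0,0]]';python3 -c "
from h import *; show(); c=grab('wrist','w8'); np.savez('m8.npz',R=c.R,t=c.t); cv2.imwrite('pics/w8c.png',cv2.resize(c.im[80:240,230:400],None,fx=4.4,fy=3.7,interpolation=cv2.INTER_CUBIC)); grab('top','t8'); c=grab('side','s8');cv2.imwrite('pics/s8c.png',cv2.resize(c.im[180:300,240:400],None,fx=5,fy=5,interpolation=cv2.INTER_CUBIC)); np.savez('s8.npz',R=c.R,t=c.t)"
```

```text
clock: 17.85
eef_pos: [453.6, 225.3, 75.3]
tool_rot: [-1.571, 0.0, 0.806]
contact_force: [0.4, -0.9, -0.3]
width: 61.6
clock: 18.35
eef_pos: [455.1, 226.0, 202.0]
tool_rot: [-1.574, -0.007, 0.806]
contact_force: [-0.2, 0.1, -1.2]
width: 64.9
clock: 18.75
eef_pos: [504.3, 176.4, 195.3]
tool_rot: [-1.57, 0.0, 0.805]
contact_force: [-0.5, 0.5, -0.2]
width: 65.1
t 18.75 p [504.3 176.4 195.3] xyaw 46.1 ydir [-0.001 -0.    -1.   ] F [-0.5  0.5 -0.2] w 65.1 q [ 0.29 -0.19  1.77  0.    1.55 -0.52]
```

View pics/w8.png

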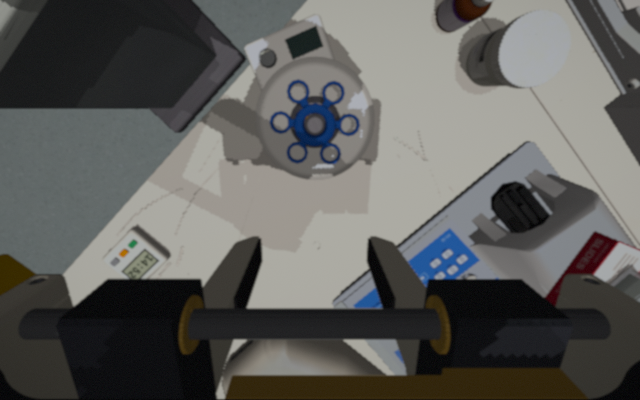

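View pics/s8c.png

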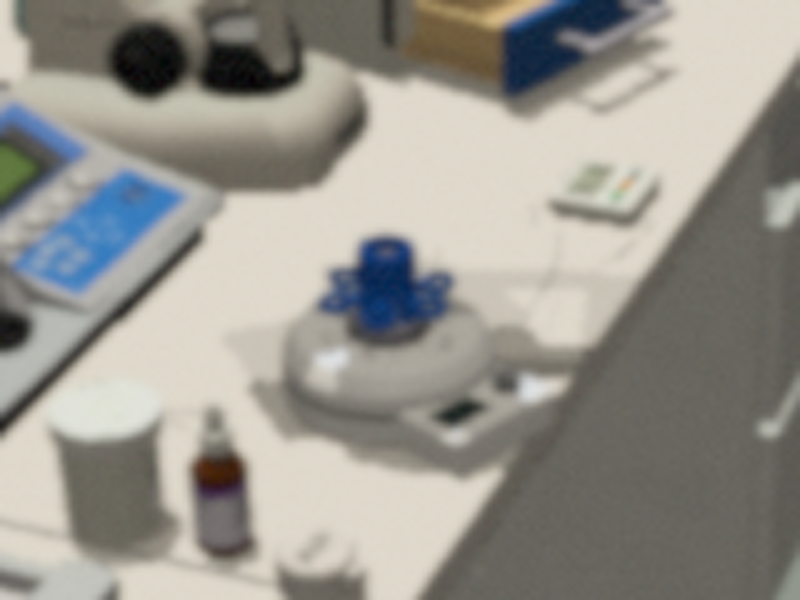

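View pics/t8.png

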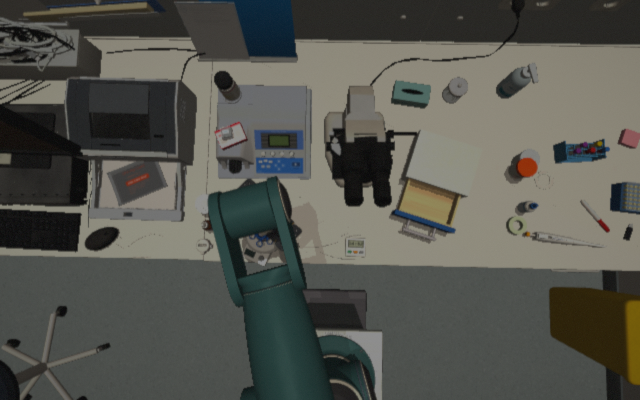

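```bash
python3 - <<'E'
from h import *
c=grab('side')
for z in(100,110): print(z,((c.px([453.9,225.6,z])-[239.5,179.5])*5-.5).round(1))
w=saved('m8.npz'); im=cv2.imread('pics/w8.png')
for z in(100,110): print(w.px([453.9,225.6,z]))
cv2.imwrite('pics/w8d.png',cv2.resize(im[70:170,260:370],None,fx=6,fy=6,interpolation=cv2.INTER_CUBIC))
E
```

```text
100 [382.4 245.3]
110 [382. 230.]
[314.95041552 124.58510397]
[314.97674883 125.24678514]
```

View pics/w8d.png

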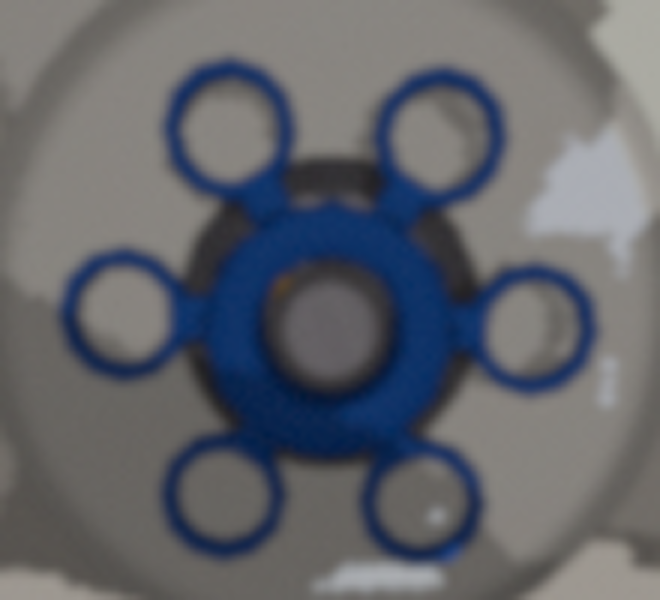

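```bash
python3 -m jog '[[6.5,0,-2,0,0,0,0],[6.5,0,0,0,0,0,0],[6.5,0,0,0,0,0,0]]'; python3 -c "
from h import *; show(); print(r.close_job())"
```

```text
clock: 19.25
eef_pos: [504.0, 177.3, 215.4]
tool_rot: [-1.571, -0.001, 0.807]
contact_force: [-0.9, 0.2, -0.6]
width: 65.0
t 19.25 p [504.  177.3 215.4] xyaw 46.2 ydir [ 0.001  0.    -1.   ] F [-0.9  0.2 -0.6] w 65.0 q [ 0.29 -0.19  1.75  0.    1.59 -0.52]
the job is handed in; nothing more can be done
None
```

The carousel is seated fully home on the mixer spindle and released. I handed the job in at 19.25 s, against the 72 s limit.

**What I did:** I pulled the drawer open by its bar handle, about 105 mm. I gripped the carousel by its hub and lifted it out. I measured the cross pin at about 14.5° and turned the carousel about 27° to match before lowering it. The slots went over the pin on the first descent, and no turning on the pin was needed. Near the seat I lowered it in 1 mm steps and it landed at about 9.5 N; I then opened the fingers and moved clear.

**Last checks:**
- **Height:** the tool stopped at 75.5 mm, where 75.7 mm was expected for home. In the side view the top of the hub appears at z ≈ 100 mm, which matches home; stopped on the pin it would show at about 110 mm.
- **Level:** the side view shows the carousel level. The wrist view from above shows the hub concentric with the shaft.
- **Bystanders:** the timer, cup, dropper bottle and counter look unmoved in the side and wrist views. The top view of the cup, dropper bottle and counter was partly blocked by the arm.
- **Force:** the highest contact force I read was about 27 N, while gripping the handle.

No check failed. The one disagreement was the pin angle: the coarse top camera gave about 11°, and both wrist views gave about 14.5°, which I used.

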